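# Open the fitting press and load the coupling

## Robot

A 7-joint arm with a two-finger parallel gripper is mounted at the origin on the work surface. World frame = base frame: x ahead of the robot, y to its left, z up, the work surface at z = 0. Lengths are in m, angles in rad, forces in N, time in s.
With the tool pointing down it reaches from about 0.425 to 0.875 m from the base axis. Payload 4.7 kg.
Tool frame: the origin (TCP) lies at the centre of the arm's flange, where the gripper is bolted on; the fingertips stand 182 mm ahead of it and the grasp point (between the pads) lies 164 mm ahead of it; z points along the fingers, y is the line along which they close (so a half turn about z gives the same grasp; the last joint's range is limited). The gripper opens to 87 mm and grips with 3 to 60 N. Pads are 19 mm wide; open, the fingers measure 117 mm over their backs; the gripper's body (75 mm by 190 mm) begins 51 mm behind the grasp point.
Start: joints at [1.295, 0.321, -0.07, 1.45, 0.023, 1.371, -0.057], TCP at [0.186, -0.623, 0.405] pointing down, gripper open.
Joint ranges: [-2.86, 2.86], [-0.3, 2.09], [-1.38, 1.24], [0.06, 2.45], [-1.56, 4.7], [0.09, 2.05], [-2.69, 2.69]. Speed limits (rad/s): [2.57, 2.57, 3.14, 3.14, 3.14, 3.14, 3.14].

## Interface

Orientations are given as a unit quaternion [x, y, z, w].
In Python, from cell import observe, grab_frame, camera_params, job_done gives the robot as it stands.
- The arm moves only by the shell command python3 -m creep 'ROWS' [FORCE]. ROWS is JSON, a list of rows, each a list of 7 numbers: the turn, a rotation vector about the tool's x, y, z in degrees, then the shift along the tool's x, y, z in cm, then the closure, from -1 (fully open) to 1 (shut). In form: [[rx, ry, rz, dx, dy, dz, grip], ...]. A call has 1 to 10 rows; each row is the pose to reach, as a shift and turn from the pose commanded when the call began, along the tool's axes at that moment; what a row does not reach only later rows make up. A row lasts 1/8 s, in which the tool goes at most 62.5 mm and 10.7 degrees, less where a joint would pass 70% of its speed; a pose out of reach is approached as far as the arm can. A call with a gripper value outside its range is refused whole. The fingers move at their own pace and stop on an object; FORCE is the grip in N (left out, the last holds). Time passes only in rows, so rows that repeat a pose let the fingers close. It gives the time, the measured TCP pose, the force, the opening and the grip force at its end, in the units of the state.
- observe(): the state, without advancing time (a new reading comes with each control period).
- grab_frame(name): name is "side" or "top" or "wrist"; returns the picture (480x640x3 uint8, red, green, blue); there is no depth.
- camera_params(name): a dict with "K" (3x3 intrinsics, pixels), "k1" (the pictures are not rectified: a ray, as slopes to the right and down, at radius r is drawn at 1 + k1 r^2 times it, then the intrinsics apply), "rvec" (rotation vector, rad) and "tvec" (3), from world to camera coordinates, as OpenCV has them. Camera axes: x right, y down, z forward; pixel columns grow to the right and rows downward; lengths in m; the calibration is good to about 2 mm. A picture is of the moment at which its call begins: read the wrist's pose just before it. camera_params takes no time and is no camera call; for the wrist camera it gives the pose at the moment of the call.
- job_done(): hands the job in; it is judged then, once.
The state is a dict: "t": time; "joint_pos": joint angles; "qvel": joint speeds; "joint_torque": joint torques, N m; "tcp_pos": TCP position; "tool_rot": TCP orientation; "wrist_force": force on the tool from outside, world axes, zero at the start; "torque": the same for the moment, N m; "gripper_width": finger opening in m; "gripper_force": force on a finger pad.
Only numpy, scipy, OpenCV 4.12 (cv2) and the standard library are available. Lean on these libraries where they do the work, as an engineer would, in place of code of your own. Each camera call takes 0.05 s, during which the arm holds its last target. There are 200 camera calls.

## Task

Push the cross handle of the red hand press's counterweighted lever up and over its balance point, so that the lever stays up by itself with the ram raised. Only then push the press's loading slide fully home by its upright end plate, so that the copper coupling stands under the ram. Do it all by pushing with the fingers: do not lift or tip the coupling off its spigot, and leave the other fittings and tools lying as they are.

Things in the scene. Friction and masses are not known exactly. Their poses are not given: they have to be found in the camera images.
- press: Red hand press bolted to the bench (fixed). Origin: on the vertical ram axis, at bench level. Its own -x side is the front, where the lever's handle and the slide's end plate stick out towards the robot; z up. Base plate 250 x 120 x 20 mm high, from 120 mm in front of the origin to 130 mm behind. Head 60 mm wide, 112 to 180 mm above the bench, its front 35 mm in front of the origin; column behind.
- pivot (a point): Axis of the lever's hinge, at the lever's mid-plane: 145 mm above the bench, 55 mm to the press's -y side of the ram axis (beside the head). The hinge axis runs along the press's y.
- lever (a joint): Lever angle, 0 to 1.25 between stops. At 0 (start) it points to the press's front (-x), 0.45 rad above the horizontal; the value grows as the handle is pushed up and back (elevation = 0.45 + value). Balance at about 0.56 rad: below it the lever falls back to 0; beyond it, it swings on by itself (damped, 1 to 2 s) to 1.25 and stays. About 4 N square to the lever lifts it. The ram rises with it.
- handle (a point): Centre of the cross handle: round iron bar 16 mm thick, 90 mm long, along the press's y, at the lever's end, 185 mm from the pivot. When down it is 225 mm above the bench, 167 mm in front of the pivot, nothing in front of or above it; when up, 328 mm above the bench. A flat iron arm 12 mm wide joins its middle to the pivot. A disc counterweight on a second arm swings over to the back.
- slide (a joint): Travel of the loading slide towards the press's +x: 0 at the start (pulled out), 0.06 m fully home against its stop. It takes about 3 N to push and stays where it is left.
- push_plate (a point): Centre of the front face of the slide's upright steel end plate, 50 mm above the bench: plate 50 mm wide (press y), 55 mm high (its top edge 77.5 mm above the bench), 8 mm thick. It faces the press's -x and is pushed towards +x. With the slide out the face is 168 mm in front of the ram axis, home 108 mm.
- coupling: Copper coupling: plain open tube 36 mm outside diameter, 45 mm high, standing loosely over a 20 mm high spigot on the slide, 108 mm behind the end plate's front face. Origin: centre of its underside, 32 mm above the bench; z along the tube. It rides along with the slide.
- under_ram (a point): Point on the ram axis at the level of the slide's top, 32 mm above the bench: where the coupling's origin must end. The ram (steel rod 24 mm thick) has its foot 55 mm above the bench with the lever down (it would block the coupling), 95 mm with the lever up.
- ferrule: Bystander: brass ferrule sleeve, 32 mm diameter, 30 mm high, upright beside the press. Origin: centre of its underside.
- cap: Bystander: black iron cap, 48 mm diameter, 40 mm high, beside the press. Origin: centre of its underside.
- stopper: Bystander: white ceramic sink stopper, 46 mm diameter, 47 mm high, beside the press. Origin: centre of its underside.
- locknut: Bystander: flat brass ring nut, 44 mm diameter, 10 mm high, beside the press. Origin: centre of its underside.
- wrench: Bystander: steel wrench 200 mm long lying on the bench to the right. Origin: its middle, underside.
- paste: Bystander: tin of jointing paste, 70 mm diameter, 60 mm high, on the left of the bench. Origin: centre of its underside.
- tee: Bystander: black iron tee fitting, 80 mm long, 36 mm high, on the left of the bench. Origin: its middle, underside.

How it is judged:
On the way, in this order (a step that is already met when the one before it is completed fails the run):
1. the lever is over its balance point and stands up at its upper stop (value of joint lever above 1.1 rad and velocity of joint lever below 0.3 rad/s), for 0.2 s.
2. the loading slide is fully home (value of joint slide above 0.056 m), for 0.2 s.
At the end, for the whole second after the job is handed in: The lever stands beyond 1.1 rad on its own, the slide is within 4 mm of fully home, and the coupling stands upright (within 0.12 rad) and still on the slide with its underside's centre within 9 mm of the point under the ram (value of joint lever above 1.1 rad and value of joint slide above 0.056 m and distance between coupling and under_ram below 0.009 m and angle between coupling's own z axis and vertical below 0.12 rad and linear speed of coupling below 0.02 m/s); the robot touches nothing.
It fails at once if the slide is pushed in more than 15 mm while the lever is not up (value of joint slide above 0.015 m and value of joint lever below 1 rad).
It fails at once if the coupling is lifted more than 8 mm (height (world z) of coupling above 0.04 m).
It fails at once if the coupling is tipped (angle between coupling's own z axis and vertical above 0.35 rad).
It fails at once if another fitting or tool is moved more than 15 mm (distance of any of ferrule, cap, stopper, locknut, wrench, paste, tee from where it was at the start of the episode above 0.015 m).
It also fails if it takes over 45 s, if anything falls off the work surface, if the arm or the gripper's body presses on something with over 40 N, if the wrist force passes 120 N, or if a joint passes its speed limit or range.

## Working session

There is one attempt and no reset: what is moved stays moved. The work goes in short steps, Python scripts to look and compute and a shell command to move; the robot and the scene stay as the last step left them, time stands still between calls to the robot, and variables do not carry over. Pictures are saved under pics/ and viewed, at most 10 in all, crops included, and the job is handed in when it is done.

```bash
mkdir -p pics; ls; python3 - <<'E'
from cell import *
import cv2
for n in ("side","top"):
    cv2.imwrite(f"pics/{n}0.png",grab_frame(n)[:,:,::-1]); 
    p=camera_params(n); print(n,p)
s=observe(); print(s)
E
```

```text
pics
side {'K': array([[529.06026216,   0.        , 328.53305696],
       [  0.        , 529.06026216, 236.28781466],
       [  0.        ,   0.        ,   1.        ]]), 'k1': -0.12150434739388434, 'rvec': array([ 0.44574424, -2.80294524,  1.08174981]), 'tvec': array([0.53881584, 0.23840354, 1.37151533])}
top {'K': array([[564.83822909,   0.        , 315.55131893],
       [  0.        , 564.83822909, 239.84703108],
       [  0.        ,   0.        ,   1.        ]]), 'k1': -0.035249114428575826, 'rvec': array([ 2.16759128, -2.11691544,  0.17699789]), 'tvec': array([-0.00265226,  0.61819855,  1.64519407])}
{'t': 0.1, 'joint_pos': array([ 1.29509868,  0.32172339, -0.07009564,  1.45155297,  0.02261886,
        1.37081972, -0.0568841 ]), 'qvel': array([ 0.00034628, -0.00078369,  0.00091664, -0.00305898, -0.0002814 ,
        0.00039825, -0.00032913]), 'joint_torque': array([-2.53319722e-04, -4.92572415e+01, -4.05958593e-01, -3.13396883e+01,
       -6.41178573e-02,  3.95948603e-02,  1.09103416e-04]), 'tcp_pos': array([ 0.18566069, -0.62272176,  0.40378729]), 'tool_rot': array([ 9.89515976e-01,  1.44420898e-01, -1.78012907e-04, -8.39568068e-04]), 'wrist_force': array([-0.37448891,  0.06963621,  0.25724905]), 'torque': array([ 0.01613078, -0.00976828,  0.01259709]), 'gripper_force': 0.0, 'gripper_width': 0.08685447323629994}
```

View pics/top0.png

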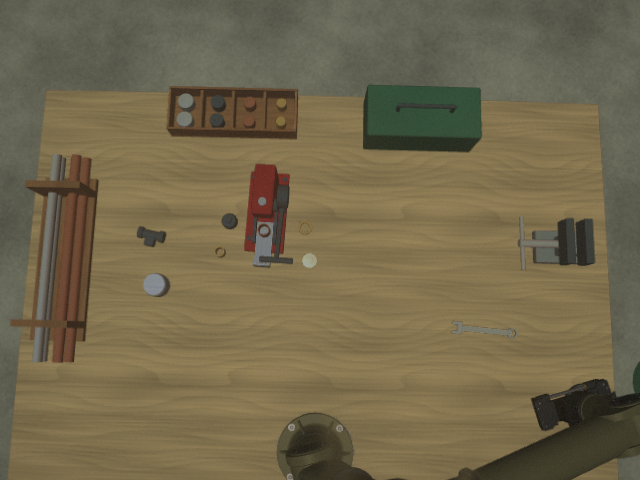

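View pics/side0.png

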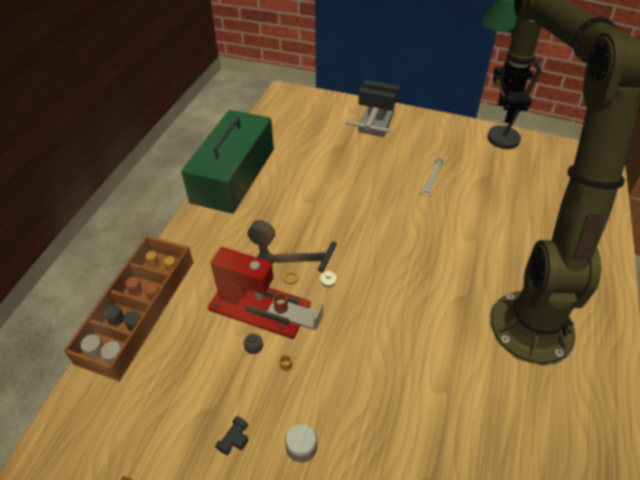

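The top view shows the press at about (265,220), its front facing the robot, with the handle bar at about (262–292,260). The ferrule is at (220,252), the cap at (229,221), the locknut at (305,228) and the stopper at (309,261). I'll zoom in to fit the press pose.

```bash
cat > h.py <<'E'
import numpy as np, cv2
from cell import *
from scipy.spatial.transform import Rotation as R
def proj(n,P,p=None):
    p=p or camera_params(n); P=np.atleast_2d(np.array(P,float))
    return cv2.projectPoints(P,p['rvec'],p['tvec'],p['K'],np.array([p['k1'],0,0,0]))[0][:,0]
def at_z(n,uv,z,p=None):
    p=p or camera_params(n)
    x=cv2.undistortPoints(np.array([[uv]],float),p['K'],np.array([p['k1'],0,0,0]))[0,0]
    Rm=cv2.Rodrigues(p['rvec'])[0]; c=-Rm.T@p['tvec']; d=Rm.T@np.array([x[0],x[1],1])
    return c+d*(z-c[2])/d[2]
E
python3 - <<'E'
import cv2
a=cv2.imread('pics/top0.png')[155:275,210:330]; a=cv2.resize(a,None,fx=5,fy=5,interpolation=cv2.INTER_CUBIC)
cv2.imwrite('pics/topc.png',a)
E
```

```text
(no output)
```

View pics/topc.png

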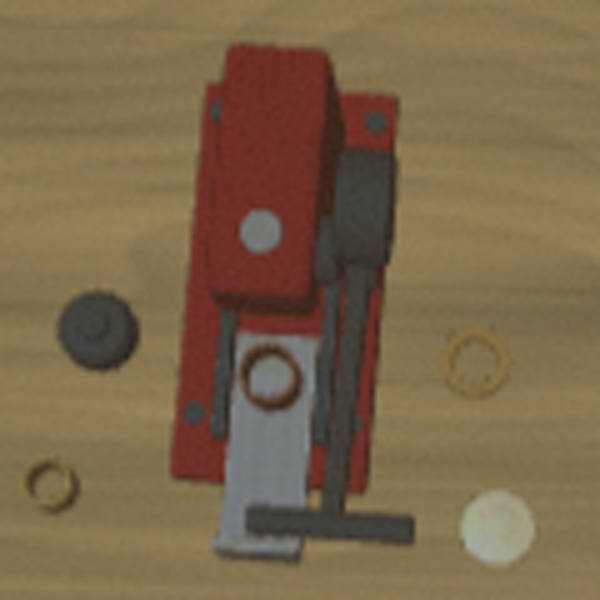

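```bash
cat >> h.py <<'E'
def press(pose,P):
    P=np.atleast_2d(P); c,s=np.cos(pose[2]),np.sin(pose[2])
    return np.c_[pose[0]+c*P[:,0]-s*P[:,1],pose[1]+s*P[:,0]+c*P[:,1],P[:,2]]
E
python3 - <<'E'
from h import *
from scipy.optimize import least_squares
P=np.array([[-.12,.06,.02],[-.12,-.06,.02],[.13,-.06,.02],[-.06,0,.077],[-.167,-.010,.225],[-.167,-.1,.225]])
uv=np.array([[171,478],[361,492],[398,97],[270,377],[247,518],[414,528]])/5+[210,155]-0.4
r=least_squares(lambda q:(proj('top',press(q,P))-uv).ravel(),[.55,.1,0])
print(r.x,r.fun.reshape(-1,2).round(2))
q=r.x
print('side handle,coupling,plate',proj('side',press(q,[[-.167,-.055,.225],[-.06,0,.077],[-.168,0,.05]])))
print('world handle,plate',press(q,[[-.167,-.055,.225],[-.168,0,.05],[0,0,0],[0,-.055,.145]]))
for n,c,z in(('ferrule',(51,484),.03),('cap',(98,330),.04),('stopper',(497,527),.047),('nut',(475,362),.01)): 
    print(n,at_z('top',np.array(c)/5+[210,155]-.4,z))
s=observe(); T=R.from_quat(s['tool_rot']); print(T.as_matrix().round(3))
E
```

```text
[ 0.70259377  0.1649096  -0.04714843] [[-0.43 -0.03]
 [ 0.92 -0.03]
 [-0.1  -0.53]
 [-0.45 -1.12]
 [-0.09  0.55]
 [ 0.15  0.94]]
side handle,coupling,plate [[327.28132173 256.04679768]
 [279.69143645 297.54223047]
 [319.50763564 316.32235166]]
world handle,plate [[0.53318715 0.11784159 0.225     ]
 [0.53478046 0.1728276  0.05      ]
 [0.70259377 0.1649096  0.        ]
 [0.70000156 0.10997072 0.145     ]]
ferrule [0.57870714 0.30032469 0.03      ]
cap [0.67216665 0.27486141 0.04      ]
stopper [0.55700453 0.0301159  0.047     ]
nut [0.66351105 0.04640529 0.01      ]
[[ 0.958  0.286 -0.001]
 [ 0.286 -0.958  0.002]
 [-0.    -0.002 -1.   ]]
```

The fit is consistent: residuals are 1 px or less in the top view, and the side view predicts the handle at (327,256) where it appears. I'll tilt the tool 45° forward, straddle the lever arm with half-open fingers, and push the bar from below and in front.

```bash
cat >> h.py <<'E'
q=np.array([.7026,.1649,-.0471])
def goal(pitch):  # tool y = press -y, pitched forward
    return R.from_euler('z',q[2])*R.from_matrix(np.diag([1.,-1,-1]))*R.from_euler('y',pitch,degrees=True)
def row(p,rot):
    s=observe(); T=R.from_quat(s['tool_rot'])
    print((T.inv()*rot).as_rotvec(degrees=True).round(1),(T.inv().apply(np.array(p)-s['tcp_pos'])*100).round(2))
E
python3 - <<'E'
from h import *
print(goal(45).as_matrix().round(2)); row([.45,-.30,.45],goal(0)); row([.34,.126,.32],goal(45))
E
```

```text
[[ 0.71 -0.05  0.71]
 [-0.03 -1.   -0.03]
 [ 0.71  0.   -0.71]]
[-0.1  0.  19.3] [ 34.55 -23.38  -4.59]
[-7.7 44.6 18.3] [ 36.19 -67.32   8.49]
```

```bash
python3 -m creep '[[0,0,19.3,34.5,-23.4,-4.6,0],[0,0,19.3,34.5,-23.4,-4.6,0],[0,0,19.3,34.5,-23.4,-4.6,0],[0,0,19.3,34.5,-23.4,-4.6,0],[0,0,19.3,34.5,-23.4,-4.6,0],[0,0,19.3,34.5,-23.4,-4.6,0],[0,0,19.3,34.5,-23.4,-4.6,0],[0,0,19.3,34.5,-23.4,-4.6,0]]'; python3 -c "
from h import *
row([.34,.126,.32],goal(45))"
```

```text
t: 1.1
tcp_pos: [0.4521, -0.2958, 0.451]
tool_rot: [1.0, -0.019, 0.001, -0.001]
wrist_force: [-1.0, -0.2, 0.3]
gripper_width: 0.0437
gripper_force: 0.0
[-0.3 44.9  0.4] [-12.85 -41.71  13.13]
```

```bash
python3 -m creep '[[0,45,0,-12.9,-41.7,13,0],[0,45,0,-12.9,-41.7,13,0],[0,45,0,-12.9,-41.7,13,0],[0,45,0,-12.9,-41.7,13,0],[0,45,0,-12.9,-41.7,13,0],[0,45,0,-12.9,-41.7,13,0],[0,45,0,-12.9,-41.7,13,0],[0,45,0,-12.9,-41.7,13,0],[0,45,0,-12.9,-41.7,13,0],[0,45,0,-12.9,-41.7,13,0]]'; python3 - <<'E'
from h import *
row([.385,.125,.292],goal(45)); print(observe()['joint_pos'])
cv2.imwrite('pics/w1.png',grab_frame('wrist')[:,:,::-1])
p=camera_params('wrist'); print(proj('wrist',press(q,[[-.167,-.01,.225],[-.167,-.1,.225],[-.168,0,.0775]]),p))
E
```

```text
t: 2.35
tcp_pos: [0.4248, 0.031, 0.2931]
tool_rot: [0.931, -0.025, 0.364, 0.014]
wrist_force: [-5.9, -3.4, 7.1]
gripper_width: 0.0436
gripper_force: 0.0
[ 0.7  2.3 -0.1] [-3.33 -9.16 -3.03]
[-0.21606516 -0.3009757  -0.00274827  2.41772938  0.58070292  0.35354099
 -2.32263936]
[[-194.33748834  290.29153934]
 [ 143.59877769  291.69169628]
 [  59.13962998  384.85296206]]
```

View pics/w1.png

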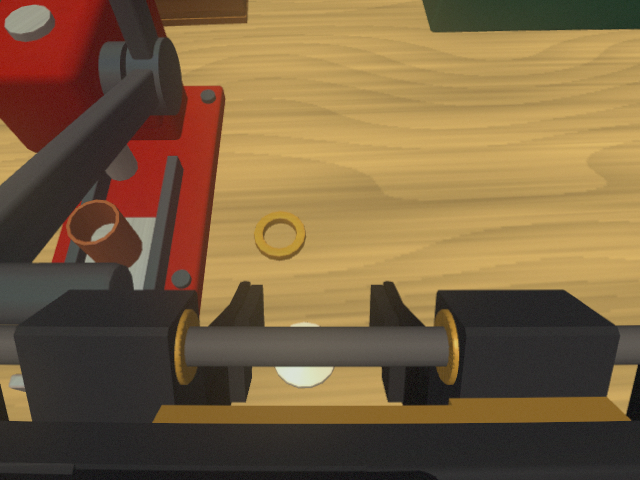

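The picture shows the bar's right end at about (130,280), close to the gripper body's left block. The arm ran into joint 2's limit at this radius. I'll back off sideways and use a 30° pitch, which needs less retraction.

```bash
python3 - <<'E'
from h import *
print(observe()['wrist_force'])
row([.43,-.06,.29],goal(45));row([.45,-.07,.36],goal(30))
E
```

```text
[-0.69321979 -0.40004697 -0.20501947]
[0.4 2.3 0.1] [0.64 9.47 0.93]
[  0.4 -12.7   0.1] [ 6.89 10.42 -2.82]
```

```bash
python3 -m creep '[[0,0,0,0,4,0,0],[0,0,0,0,8,0,0],[0,-12.7,0,6.9,10.4,-2.8,0],[0,-12.7,0,6.9,10.4,-2.8,0],[0,-12.7,0,6.9,10.4,-2.8,0]]'; python3 - <<'E'
from h import *
row([.431,.122,.336],goal(30));print(observe()['joint_pos'])
E
```

```text
t: 3.02
tcp_pos: [0.4525, -0.0769, 0.3648]
tool_rot: [0.965, -0.028, 0.262, 0.011]
wrist_force: [-0.1, -0.1, -0.0]
gripper_width: 0.0433
gripper_force: 0.0
[ 0.7 -0.4 -0.4] [ -4.27 -19.74   0.69]
[ 7.60360524e-04 -2.60759328e-01  1.03255128e-01  2.17940229e+00
  1.25936455e-02  6.91679966e-01 -1.52835050e+00]
```

```bash
python3 -m creep '[[0,0,0,-4.3,-3,0.7,0],[0,0,0,-4.3,-6,0.7,0],[0,0,0,-4.3,-11,0.7,0],[0,0,0,-4.3,-16,0.7,0],[0,0,0,-4.3,-19.7,0.7,0],[0,0,0,-4.3,-19.7,0.7,0]]'; python3 - <<'E'
from h import *
print(observe()['joint_pos'], goal(30).as_rotvec())
cv2.imwrite('pics/w2.png',grab_frame('wrist')[:,:,::-1])
row([.444,.122,.343],goal(30))
E
```

```text
t: 3.78
tcp_pos: [0.4274, 0.1269, 0.3315]
tool_rot: [0.966, -0.023, 0.258, 0.01]
wrist_force: [0.4, -0.9, -0.3]
gripper_width: 0.0432
gripper_force: 0.0
[ 0.11372369 -0.24287395 -0.49520234  2.21396905  0.17506882  0.67615217
 -2.12542052] [ 3.02198944 -0.07118101  0.80973963]
[ 0.6  0.1 -0. ] [ 2.03  0.22 -0.18]
```

View pics/w2.png

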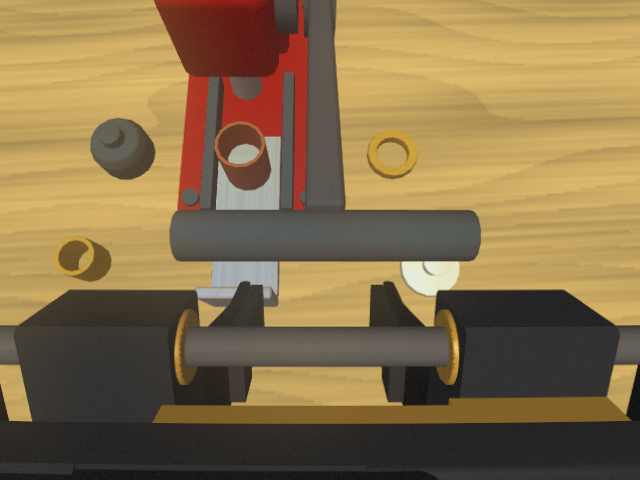

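The bar (y≈235, x 170–480) is square in front of the fingers, and the arm at x≈325 falls between them (243–390). I'll push along the handle's arc.

```bash
python3 -m creep '[[0,0,0,1.2,0,-0.1,0],[0,0,0,2.4,0,-0.4,0],[0,0,0,3.8,0,-1,0],[0,0,0,5.3,0,-1.8,0],[0,0,0,7,0,-2.3,0],[0,0,0,8.8,0,-2.8,0],[0,0,0,10.6,0,-3.1,0],[0,0,0,12.5,0,-3.2,0],[0,0,0,14.3,0,-3.1,0],[0,0,0,16.1,0,-2.8,0]]'; python3 - <<'E'
from h import *
print(observe()['wrist_force'])
cv2.imwrite('pics/s2.png',grab_frame('side')[150:390,150:470,::-1].repeat(2,0).repeat(2,1))
E
```

```text
t: 5.08
tcp_pos: [0.5545, 0.1173, 0.4383]
tool_rot: [0.965, -0.026, 0.259, 0.011]
wrist_force: [-1.4, 0.0, -0.1]
gripper_width: 0.0435
gripper_force: 0.2
[-1.35086894  0.00286037 -0.11890471]
```

View pics/s2.png

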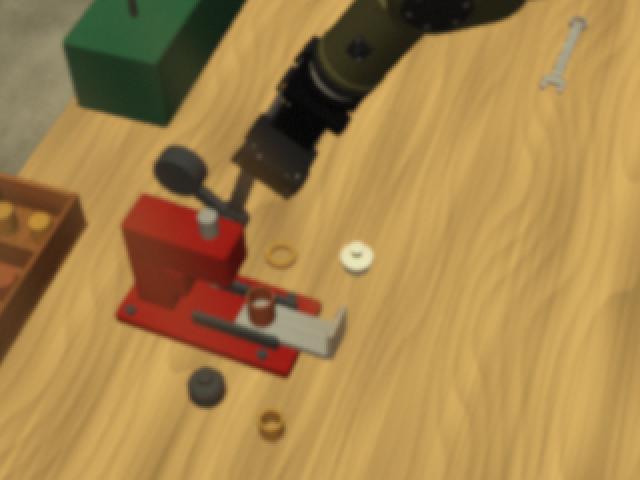

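The ram rod now stands out of the head at (207,222), and the lever is up past balance. I'll back off and give it time to swing.

```bash
python3 -m creep '[[0,0,0,-2,0,-1,0],[0,0,0,-4,0,-2,0],[0,0,0,-7,0,-4,0],[0,0,0,-9,0,-5,0.6],[0,0,0,-9,0,-5,1],[0,0,0,-9,0,-5,1],[0,0,0,-9,0,-5,1],[0,0,0,-9,0,-5,1],[0,0,0,-9,0,-5,1],[0,0,0,-9,0,-5,1]]'; python3 - <<'E'
from h import *
cv2.imwrite('pics/s3.png',grab_frame('side')[150:390,150:470,::-1].repeat(2,0).repeat(2,1))
print((proj('side',press(q,[[-.185*np.cos(1.7),y,.145+.185*np.sin(1.7)] for y in(-.01,-.1)]))-[150,150])*2)
row([.45,.174,.28],goal(0)); print(observe()['joint_pos'])
E
```

```text
t: 6.38
tcp_pos: [0.4507, 0.1242, 0.4356]
tool_rot: [0.966, -0.026, 0.259, 0.011]
wrist_force: [-0.4, 0.0, -0.1]
gripper_width: 0.0007
gripper_force: 0.0
[[180.68475315 134.12393649]
 [215.83068627  82.509796  ]]
[  0.5 -30.   -0.3] [-8.06 -5.08 13.27]
[ 0.11286847 -0.27434043 -0.43809756  2.02593836  0.10912063  0.88251544
 -2.01153518]
```

View pics/s3.png

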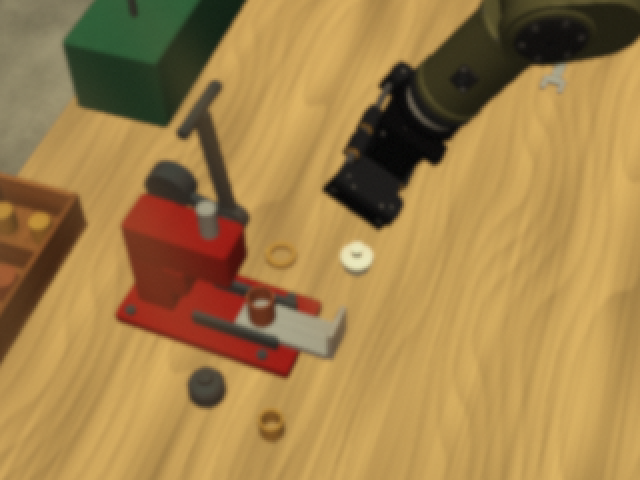

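The lever stands at its upper stop: the bar ends are at (181,134) and (216,83), as predicted. Next I'll bring the closed fingers, pointing down, in front of the end plate.

```bash
python3 - <<'E'
from h import *
row([.475,.1755,.32],goal(0))
E

```

```text
[  0.5 -30.   -0.3] [-3.9  -5.33 11.05]
```

```bash
python3 -m creep '[[0.5,-30,0,-3.9,-5.3,11,1],[0.5,-30,0,-3.9,-5.3,11,1],[0.5,-30,0,-3.9,-5.3,11,1],[0.5,-30,0,-3.9,-5.3,11,1]]'; python3 - <<'E'
from h import *
row([.48,.1755,.225],goal(0))
E

```

```text
t: 6.92
tcp_pos: [0.4758, 0.175, 0.3193]
tool_rot: [1.0, -0.027, -0.001, -0.001]
wrist_force: [0.1, -0.2, -0.4]
gripper_width: 0.0003
gripper_force: 0.0
[-0.1  0.1 -0.4] [ 0.43 -0.06  9.42]
```

```bash
python3 -m creep '[[0,0,0,0,0,4.5,1],[0,0,0,0.4,0,9.4,1],[0,0,0,0.4,0,9.4,1],[0,0,0,2,0,9.4,1],[0,0,0,3.5,0,9.4,1],[0,0,0,4,0,9.4,1],[0,0,0,4,0,9.4,1]]'; python3 - <<'E'
from h import *
cv2.imwrite('pics/s4.png',grab_frame('side')[200:360,220:433,::-1].repeat(3,0).repeat(3,1))
E
```

```text
t: 7.8
tcp_pos: [0.5155, 0.1731, 0.2272]
tool_rot: [1.0, -0.027, 0.001, -0.001]
wrist_force: [0.1, 0.5, 1.1]
gripper_width: 0.0006
gripper_force: 0.0
```

View pics/s4.png

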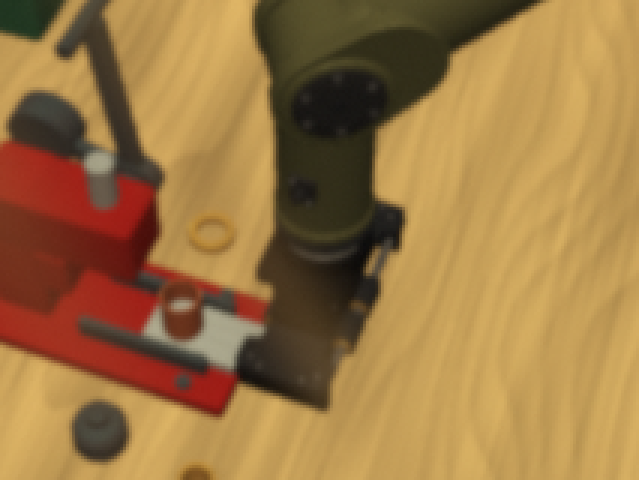

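The hand is just in front of the plate, the lever is still up, and the coupling is at (183,308) on the slide. I'll push gently.

```bash
python3 -m creep '[[0,0,0,0.6,0,0,1],[0,0,0,1,0,0,1],[0,0,0,1.5,0,0,1],[0,0,0,2.2,0,0,1],[0,0,0,2.9,0,0,1],[0,0,0,3.6,0,0,1],[0,0,0,4.3,0,0,1],[0,0,0,5,0,0,1],[0,0,0,5.6,0,0,1],[0,0,0,6.1,0,0,1]]'
```

```text
t: 9.1
tcp_pos: [0.5759, 0.1701, 0.2264]
tool_rot: [1.0, -0.026, 0.0, -0.001]
wrist_force: [-1.9, 2.0, -0.0]
gripper_width: 0.0004
gripper_force: 1.4
```

```bash
python3 -m creep '[[0,0,0,0.3,0,0,1],[0,0,0,0.5,0,0,1],[0,0,0,0.7,0,0,1],[0,0,0,0.7,0,0,1]]'
```

```text
t: 9.6
tcp_pos: [0.5828, 0.1695, 0.2266]
tool_rot: [1.0, -0.026, 0.001, -0.0]
wrist_force: [-1.0, 2.0, -0.9]
gripper_width: 0.0003
gripper_force: 1.0
```

```bash
python3 -m creep '[[0,0,0,0.15,0,0,1],[0,0,0,0.3,0,0,1],[0,0,0,0.3,0,0,1]]'
```

```text
t: 9.98
tcp_pos: [0.5848, 0.1695, 0.2266]
tool_rot: [1.0, -0.026, -0.001, 0.0]
wrist_force: [-6.2, 0.0, 3.6]
gripper_width: 0.0009
gripper_force: 3.4
```

```bash
python3 -m creep '[[0,0,0,0.15,0,0,1],[0,0,0,0.3,0,0,1],[0,0,0,0.3,0,0,1]]'
```

```text
t: 10.35
tcp_pos: [0.5858, 0.1697, 0.2267]
tool_rot: [1.0, -0.026, -0.004, 0.001]
wrist_force: [-15.4, -0.8, 10.1]
gripper_width: 0.0005
gripper_force: 7.5
```

The force rose at x≈0.585, which is the predicted home position, so the slide is against its stop. I'll withdraw and check.

```bash
python3 -m creep '[[0,0,0,-1,0,0,1],[0,0,0,-4,0,0,1],[0,0,0,-8,0,0,1],[0,0,0,-9,0,-4,1],[0,0,0,-10,0,-9,1],[0,0,0,-10,0,-12,1],[0,0,0,-10,0,-12,1],[0,0,0,-10,0,-12,1]]'; python3 - <<'E'
from h import *
cv2.imwrite('pics/s5.png',grab_frame('side')[180:380,190:457,::-1].repeat(3,0).repeat(3,1)[:600,:800])
print(((proj('side',press(q,[[-.108,.025,.0775],[-.108,-.025,.0775],[0,0,.077]]))-[190,180])*3).round())
E
```

```text
t: 11.35
tcp_pos: [0.4889, 0.1738, 0.3462]
tool_rot: [1.0, -0.027, 0.001, -0.0]
wrist_force: [-0.5, 0.2, -0.7]
gripper_width: 0.0003
gripper_force: 0.0
[[310. 392.]
 [333. 346.]
 [205. 332.]]
```

View pics/s5.png

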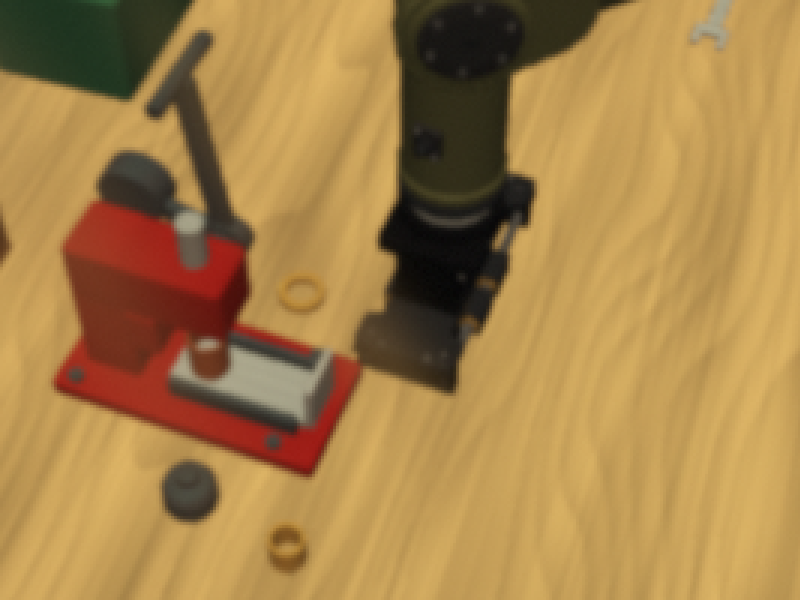

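The plate's top edge, at about (308,393) to (330,348), matches the predicted home position. The coupling stands upright at (210,355) under the ram, the lever is up and the robot is clear.

```bash
python3 -c "
from cell import *
print(job_done())"
```

```text
the job is handed in; nothing more can be done
None
```

The job is handed in; no verdict was returned, but the last side picture showed the lever standing up at its upper stop, the slide fully home, the coupling upright under the ram, and the robot clear of everything.

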